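# Index the soap carousel and crack open the sealed jar

### The job

Turn the jar carousel one click counter-clockwise (seen from above), so that the jar with the blue lid clicks in at the red pointer with its lid still sealed. Then take the lid by its fin, break it free from its tight sprung seal without letting it fly off, and finish while still holding it, level and clear of the catches, two to three centimetres above the jar. Do not shift the loaf mold, beaker, soap dish or oil bottle standing around it.

Things in the scene. Friction and masses are not known exactly. Their poses are not given: they have to be found in the camera images.
- base: Fixed grey base of the carousel, a disc of 230 mm diameter and 25 mm height with a tongue carrying a red arrow at its -x side. Origin on the work surface, on the carousel's vertical axis; its -x axis points from the carousel axis to the red pointer, z up.
- pointer (a point): The red pointer on the base's tongue, 170 mm from the carousel axis along the base's -x, 27 mm above the work surface.
- carousel (a joint): Angle of the turntable (wooden disc, 290 mm wide, top at 39 mm height) about the vertical, rad, growing counter-clockwise from above. It starts at 0 in a detent; at 1.047, the next one, the blue-lidded jar is at the red pointer. Detents every 1.047 rad: they pull in from anywhere nearer than half a click, and take about 0.2 N m to leave. Range -0.8 to 1.9.
- handle (a point): Grip point of the black turning handle on the carousel's central steel post: on the axis, 175 mm above the work surface. The handle is an upright bar 60 mm long (along the level line from the carousel axis to the blue-lidded jar), 14 mm thick, from 150 to 190 mm above the work surface. It turns with the carousel.
- seat (a point): Centre of the rim of the glass jar (76 mm wide) on which the blue lid sits, 103 mm above the work surface, 90 mm from the carousel axis; turns with the carousel. z up. Four small sprung steel catches stand round the rim, 45 degrees off the line to the carousel axis, and press on the lid's top edge.
- lid: The loose blue lid, a disc 72 mm wide and 5 mm thick with an upright fin across its middle; origin at the centre of its underside, x along the fin (pointing to the carousel axis at the start), z up. About 120 g. The catches seal it: the pull grows from about 9 N to a peak of 14 to 20 N some 6 to 9 mm up, then drops off; they may brush it until 16 mm up, and above only its weight is left.
- fin (a point): Grip point of the lid's fin, 31 mm above the lid's underside, over its centre (134 mm above the work surface when sealed). The fin is 30 mm long (lid's x), 12 mm thick (lid's y) and rises 36 mm from the lid's top; its top is 10 mm above this point.
- loaf_mold: Bystander: wooden loaf mold, open box 110 x 260 x 80 mm; origin under its centre.
- beaker: Bystander: glass beaker, 80 mm wide, 100 mm high; origin under its centre.
- soap_dish: Bystander: empty white ceramic soap dish, 90 x 130 x 28 mm; origin under its centre.
- oil_bottle: Bystander: amber oil bottle, 60 mm wide, 170 mm high; origin under its centre.
Mind the look-alikes: they are no part of the job. There is more than one size of the lid; the one meant has the size given above.

How it is judged (in metres and radians):
On the way, in this order (a step that is already met when the one before it is completed fails the run):
1. the carousel has clicked in with the blue-lidded jar at the red pointer, its lid still sealed (value of joint carousel between 0.957 and 1.137 rad and velocity of joint carousel between -0.1 and 0.1 rad/s and z of lid in the frame of seat below 0.003 m), for 0.2 s.
2. the lid has broken free from its catches (value of joint carousel between 0.957 and 1.137 rad and z of lid in the frame of seat above 0.015 m), for 0.1 s.
At the end, for the whole second after the job is handed in: The carousel rests within 0.09 rad (5 degrees) of the station, and the fingers alone (the lid touches neither jar nor catches) hold the blue lid still and level within 14 degrees, 15 to 40 mm above the jar's rim and within 20 mm of its centre line (all of step 2 and z of lid in the frame of seat below 0.04 m and horizontal distance between lid and seat below 0.02 m and angle between lid's own z axis and vertical below 0.25 rad and linear speed of lid below 0.03 m/s and contact force between the fingers and lid above 0.5 N and contact force between lid and base below 0.2 N); the arm keeps its last pose, push and grip.
It fails at once if the lid is lifted away from the red pointer (z of lid in the frame of seat above 0.006 m and (value of joint carousel below 0.9 rad or value of joint carousel above 1.2 rad)).
It fails at once if the lid flies off (more than 70 mm above the rim) (z of lid in the frame of seat above 0.07 m).
It fails at once if a thing standing around the carousel is shifted more than 30 mm (distance of any of loaf_mold, beaker, soap_dish, oil_bottle from where it was at the start of the episode above 0.03 m).
It also fails if it takes over 48 s, if anything falls off the work surface, if the arm or the gripper's body presses on something with over 40 N, if the wrist force passes 120 N, or if a joint passes its speed limit or range.

### The arm

A 6-joint arm with a two-finger parallel gripper is mounted at the origin on the work surface. World frame = base frame: x ahead of the robot, y to its left, z up, the work surface at z = 0. Lengths are in m, angles in degrees, forces in N, time in s.
With the tool pointing down it reaches from about 0.25 to 0.725 m from the base axis. Payload 9.7 kg.
Tool frame: the origin (TCP) lies midway between the tips of the shut fingers; the grasp point (between the pads) lies 19 mm behind it (bot.hold_point_z is the distance from the TCP to the grasp point, in m); z points along the fingers, y is the line along which they close (so a half turn about z gives the same grasp; the last joint's range is limited). The gripper opens to 85 mm and grips with 20 to 120 N. Pads are 22 mm wide; open, the fingers measure 114 mm over their backs; the gripper's body (76 mm by 85 mm) begins 54 mm behind the grasp point. The pads swing forward as they close: fully open they stand 13 mm farther back than shut.
Start: joints at [0, 4.979, 10.078, 95.1, 0, 90], TCP at [0.55, -0, 0.231] pointing down, gripper open.
Joint ranges: [-179.16, 179.16], [-48.56, 103.87], [-65.8, 70.77], [-126.05, 130.52], [-82.76, 87.17], [-180, 180]. Speed limits (degrees/s): [127.2, 127.2, 147.25, 180, 180, 180].

### API

Orientations are given as [roll, pitch, yaw] about the fixed x, y, z axes, in that order (R = Rz(yaw) Ry(pitch) Rx(roll)).
In Python, from workcell import bot gives the robot as it stands.
- The arm moves only by the tool play_rows, never from a script. Its argument "steps" is a list that holds one entry, the list of rows, each a list of 4 numbers: the shift along the tool's x, y, z in m, then the turn about the tool's z in rad. In form: [[[tx, ty, tz, yaw], ...]]. A call has exactly 5 rows; each row shifts and turns the commanded pose from where the row before left it, along the tool's axes as they then stand; what a row does not reach is not made up. A row lasts 1/12 s, in which the tool goes at most 41.7 mm and 7.16 degrees, less where a joint would pass 70% of its speed; a pose out of reach is approached as far as the arm can. A call is refused whole if a number of a shift passes 0.0417 or a number of a turn 0.125, either way. A call with a gripper value outside its range is refused whole. "gripper" is the finger opening in m, from 0 to 0.0854, set as the call begins (left out, the last holds). The fingers move at their own pace and stop on an object; "squeeze" is the grip in N (left out, the last holds). Time passes only in rows, so rows that do not move let the fingers close, or fill a call up. It gives the time, the measured TCP pose, the force, the opening and the grip force at its end, in the units of the state.
- bot.get_obs(): the state, without advancing time (a new reading comes with each control period).
- bot.camera(name): name is "scene" or "side" or "wrist"; returns a dict with "img" (480x640x3 uint8, blue, green, red), "vfov" (degrees; the focal length in pixels is half the picture's height over the tangent of half this angle, whatever the lens; pixels are square), "cx", "cy" (the principal point, pixels), "xyz" and "attitude" of the camera in the world. Camera axes: x right, y down, z forward; pixel columns grow to the right and rows downward; lengths in m; the calibration is good to about 2 mm. A picture is of the moment at which its call begins. There is no depth.
- bot.job_done(): hands the job in; it is judged then, once.
The state is a dict: "time": time; "q": joint angles; "qd": joint speeds; "joint_efforts": joint torques, N m; "ee_pos": TCP position; "tcp_rot": TCP orientation; "wrist_force": force on the tool from outside, world axes, zero at the start; "torque": the same for the moment, N m; "opening": finger opening in m; "grasp_force": force on a finger pad.
Only numpy, scipy, OpenCV 4.12 (cv2) and the standard library are available. Lean on these libraries where they do the work, as an engineer would, in place of code of your own. Each camera call takes 0.05 s, during which the arm holds its last target. There are 200 camera calls.

## Working session

There is one attempt and no reset: what is moved stays moved. The work goes in short steps, Python scripts to look and compute and a tool call to move; the robot and the scene stay as the last step left them, time stands still between calls to the robot, and variables do not carry over. Pictures are saved under pics/ and viewed, at most 10 in all, crops included, and the job is handed in when it is done.

Besides the shell and the picture viewer there is one more tool, called after "Request:" by a JSON object that holds its "method" and its "body", one argument or row to a line. play_rows: Moves the arm, as the interface text tells. Its arguments: {"type":"object","properties":{"steps":{"type":"array","items":{"type":"array","items":{"type":"array","items":{"type":"number"}}}},"gripper":{"type":"number"},"squeeze":{"type":"number"}},"required":["steps"]}

```bash
mkdir -p pics; cat > h.py <<'E'
import numpy as np, cv2, pickle
from scipy.spatial.transform import Rotation as R
def ray(c,u,v):
    f=c['img'].shape[0]/2/np.tan(np.radians(c['vfov']/2))
    M=R.from_euler('xyz',c['attitude'],degrees=True).as_matrix()
    d=M@np.array([(u-c['cx'])/f,(v-c['cy'])/f,1]); return np.array(c['xyz']),d/np.linalg.norm(d)
def plane(c,u,v,z):
    o,d=ray(c,u,v); return o+d*(z-o[2])/d[2]
def tri(obs):
    A=0;b=0;L=[]
    for c,u,v in obs:
        o,d=ray(c,u,v);P=np.eye(3)-np.outer(d,d);A=A+P;b=b+P@o;L.append((o,P))
    x=np.linalg.solve(A,b);return x,[np.linalg.norm(P@(x-o)) for o,P in L]
def proj(c,p):
    f=c['img'].shape[0]/2/np.tan(np.radians(c['vfov']/2))
    M=R.from_euler('xyz',c['attitude'],degrees=True).as_matrix()
    q=M.T@(np.array(p)-np.array(c['xyz'])); return c['cx']+f*q[0]/q[2], c['cy']+f*q[1]/q[2]
def snap(n,tag):
    from workcell import bot
    c=bot.camera(n);cv2.imwrite(f'pics/{tag}.png',c['img']);pickle.dump(c,open(f'pics/{tag}.pkl','wb'));return c
def load(tag): return pickle.load(open(f'pics/{tag}.pkl','rb'))
E
python3 - <<'E'
from h import *
from workcell import bot
for n in ['scene','side','wrist']:
    c=snap(n,n+'0');print(n,c['vfov'],c['cx'],c['cy'],c['xyz'],c['attitude'])
print(bot.get_obs(),bot.hold_point_z)
E
```

```text
scene 50.07653209090102 325.3180184579736 234.22042784515955 [1.14288578 0.31508619 1.15952061] [-145.32161526   -1.03882493  118.25191752]
side 50.5307094362987 329.03130920162437 231.23680647267585 [0.25089096 1.01042314 0.74758779] [-120.26468256   -0.59550887 -164.04827329]
wrist 61.96061039390472 318.572431818024 240.15433662154462 [0.54966503 0.0675151  0.37352526] [1.64663724e+02 7.78264976e-02 5.12377588e-02]
{'time': 0.15, 'q': array([1.52437361e-03, 5.00627867e+00, 1.00479427e+01, 9.50992617e+01,
       1.50296537e-03, 9.00004805e+01]), 'qd': array([-0.15957235, -0.07352735,  0.1505656 , -0.01934922, -0.04277033,
        0.09184282]), 'joint_efforts': array([-3.04631758e-03, -5.20762289e+01,  4.65044117e+01,  1.38444663e-02,
       -2.16874664e-04, -1.82086734e-05]), 'ee_pos': array([5.49848745e-01, 2.21049449e-05, 2.30750136e-01]), 'tcp_rot': array([-1.79942402e+02, -1.50248154e-03,  9.00010423e+01]), 'wrist_force': array([-0.62804571,  0.49668727, -0.5138972 ]), 'torque': array([-0.02419351, -0.0048952 ,  0.01547997]), 'grasp_force': 0.0, 'opening': 0.085421639044063} 0.0187
```

View pics/scene0.png

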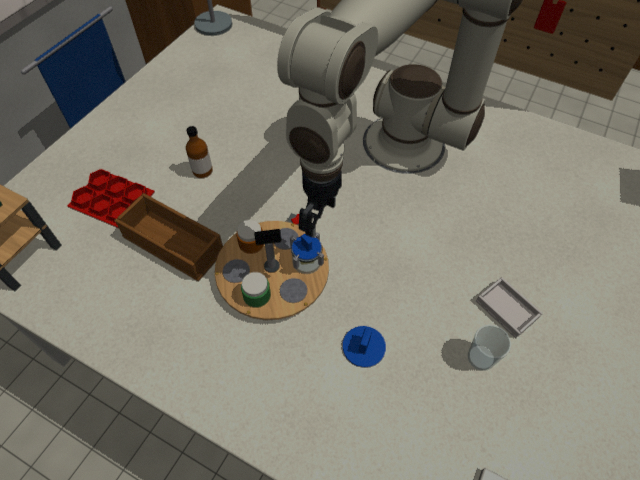

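View pics/side0.png

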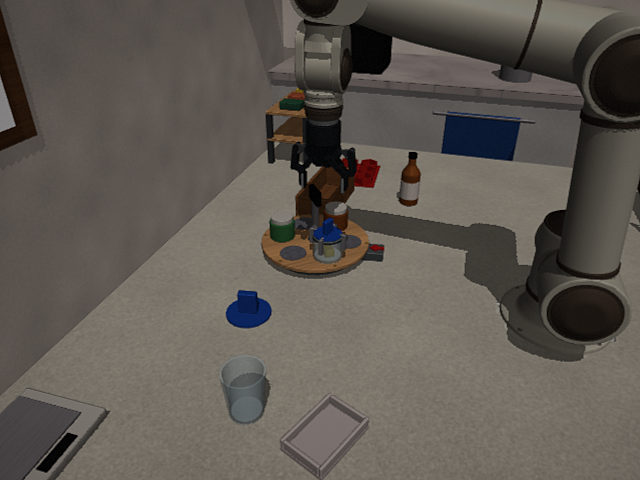

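View pics/wrist0.png

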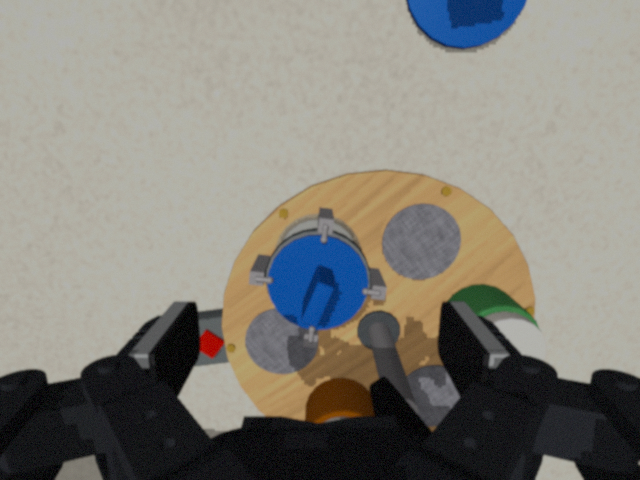

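The scene shows the carousel centred near (272,268), the handle at (268,237), the blue-lidded jar at (307,248), and the larger decoy lid lying at (364,346). In the wrist view, the blue lid is at (318,280), the pointer at (210,343) and the post foot at (378,328). I'll enlarge both outer views to pick points precisely.

```bash
python3 - <<'E'
from h import *
a=load('scene0');b=load('side0');w=load('wrist0')
A=cv2.resize(a['img'][205:325,205:338],None,fx=4,fy=4,interpolation=cv2.INTER_CUBIC)[:, :]
B=cv2.resize(b['img'][165:285,255:322+70],None,fx=4,fy=4,interpolation=cv2.INTER_CUBIC)
cv2.imwrite('pics/crop.png',cv2.resize(np.hstack([A[:,:],B]),None,fx=.75,fy=.75))
print(A.shape,B.shape)
# red, blue blobs
for n,c in (('scene',a),('side',b),('wrist',w)):
    h=cv2.cvtColor(c['img'],cv2.COLOR_BGR2HSV)
    for k,m in (('red',((h[...,0]<5)|(h[...,0]>174))&(h[...,1]>170)&(h[...,2]>90)),('blue',(h[...,0]>105)&(h[...,0]<122)&(h[...,1]>170)&(h[...,2]>50))):
        N,l,s,ce=cv2.connectedComponentsWithStats(m.astype(np.uint8))
        print(n,k,[(s[i].tolist(),ce[i].round(1).tolist()) for i in range(1,N) if s[i,4]>25])
# disc from wrist edge points
P=np.array([plane(w,u,v,.039)[:2] for u,v in [(223,300),(262,228),(310,192),(385,170),(450,184),(500,223),(534,290)]])
M=np.c_[2*P,np.ones(len(P))];x=np.linalg.lstsq(M,(P**2).sum(1),rcond=None)[0];print('axis',x[:2],'r',np.sqrt(x[2]+x[:2]@x[:2]))
print('pointer',plane(w,210,343,.027),'lid',plane(w,318,281,.108),'post',plane(w,378,328,.039))
E
```

```text
(480, 532, 3) (480, 548, 3)
scene red [([68, 172, 86, 55, 1431], [107.0, 197.6]), ([291, 214, 8, 10, 48], [295.6, 219.2])]
scene blue [([36, 15, 63, 45, 113], [66.8, 37.3]), ([39, 20, 84, 107, 4380], [82.1, 73.2]), ([292, 234, 29, 25, 507], [306.2, 246.8]), ([343, 326, 42, 41, 1343], [363.5, 346.1])]
side red [([363, 166, 17, 21, 67], [373.3, 177.6]), ([370, 245, 14, 6, 42], [376.3, 247.3])]
side blue [([445, 117, 18, 22, 104], [453.4, 129.5]), ([446, 121, 8, 11, 37], [449.1, 126.4]), ([314, 218, 28, 24, 393], [327.6, 231.2]), ([226, 291, 45, 37, 1169], [247.8, 310.2])]
wrist red [([200, 330, 24, 28, 428], [210.0, 343.5])]
wrist blue [([408, 0, 117, 48, 4078], [464.0, 19.2]), ([269, 236, 99, 93, 6916], [317.5, 282.0])]
axis [ 0.60473586 -0.10951512] r 0.1434332907072076
pointer [ 0.44432458 -0.13083326  0.027     ] lid [ 0.54899068 -0.03531943  0.108     ] post [ 0.604232   -0.10825382  0.039     ]
```

View pics/crop.png

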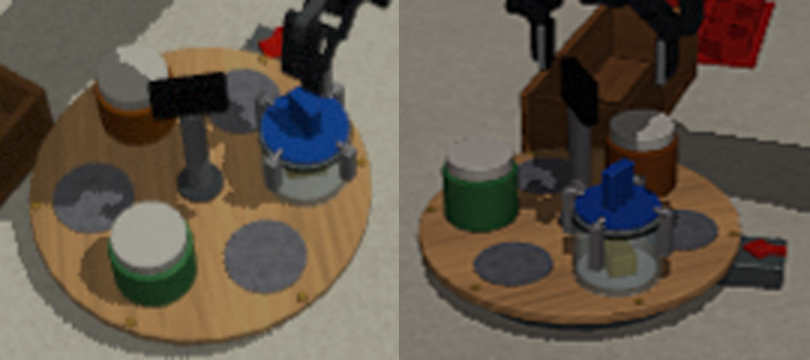

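The scene crop shows the handle bar centred near (189,96) and the fin near (295,112). The side crop shows the handle at (580,90) and the fin top at (620,172). Next I triangulate these.

```bash
python3 - <<'E'
from h import *
a=load('scene0');b=load('side0');w=load('wrist0')
S=lambda x,y:(a,205+x/3,205+y/3); D=lambda x,y:(b,255+(x-399)/3,165+y/3)
print('handle',tri([S(189,96),D(580,90)]))
print('fin top',tri([S(301,96),D(620,172)]), tri([S(301,96),D(620,172),(w,325,277)]))
print('lid',tri([(a,205+305/3,205+129/3),(b,255+(617-399)/3,165+210/3),(w,317.5,282)]))
print('pointer',tri([(a,295.6,219.2),(b,376.3,247.3),(w,210,343.5)]))
print('post',tri([S(200,188),(w,378,328)]))
# disc outline from scene / side crops
for n,f,pts in (('scene',S,[(30,200),(45,250),(90,313),(160,340),(240,325),(310,285),(350,240),(371,180)]),('side',D,[(418,215),(430,250),(470,285),(530,308),(590,318),(650,312),(700,295),(738,252)])):
    P=np.array([plane(*f(*p),.037)[:2] for p in pts])
    M=np.c_[2*P,np.ones(len(P))];x=np.linalg.lstsq(M,(P**2).sum(1),rcond=None)[0];print(n,'axis',x[:2],'r',np.sqrt(x[2]+x[:2]@x[:2]))
# predicted
ax=np.array([.6045,-.109])
for th in (127,):
  d=np.array([np.cos(np.radians(th)),np.sin(np.radians(th))])
  for s in(-.03,.03):
    for c in (a,b,w): print(s,proj(c,[*(ax+s*d),.17]))
E
```

```text
handle (array([ 0.60167531, -0.10712795,  0.17038419]), [np.float64(0.0013836873283103116), np.float64(0.001383687328310208)])
fin top (array([ 0.54389476, -0.04002539,  0.13805487]), [np.float64(0.0019811390644915677), np.float64(0.0019811390644918006)]) (array([ 0.5475857 , -0.03049972,  0.14153067]), [np.float64(0.009304171946643146), np.float64(0.004620047969581414), np.float64(0.011694200870897934)])
lid (array([ 0.54758438, -0.03677083,  0.10187635]), [np.float64(0.0016469083993445484), np.float64(0.0008169087461172909), np.float64(0.0018854052855470705)])
pointer (array([ 0.44056553, -0.13217479,  0.02743823]), [np.float64(0.001784404239941561), np.float64(0.0020459849220489834), np.float64(0.0037071431981069228)])
post (array([ 0.60488258, -0.10717111,  0.03674281]), [np.float64(0.002053924607270562), np.float64(0.002053924607270583)])
scene axis [ 0.60238494 -0.10921606] r 0.1417417705029934
side axis [ 0.59646501 -0.11268766] r 0.1470087970230995
-0.03 (np.float64(253.6937739487203), np.float64(238.54958601124872))
-0.03 (np.float64(310.23068394204614), np.float64(190.24559708110948))
-0.03 (np.float64(435.6388643886403), np.float64(464.0574918488528))
0.03 (np.float64(279.46578961459096), np.float64(235.5738806001613))
0.03 (np.float64(318.0804661060397), np.float64(199.9866429063416))
0.03 (np.float64(380.9534763535208), np.float64(397.8608683770936))
```

Request:
{"method": "play_rows", "body": {
  "steps": [
    [[-0.0216,0.0106,0,0],[-0.0216,0.0106,0,0],[-0.0216,0.0106,0,0],[-0.0216,0.0106,0,0],[-0.0216,0.0106,0,0]]
  ]
}}

```text
time: 0.57
ee_pos: [0.6033, -0.109, 0.231]
tcp_rot: [-180.0, -0.0, 90.0]
wrist_force: [0.8, -0.6, -0.6]
opening: 0.0851
grasp_force: 0.0
```

Request:
{"method": "play_rows", "body": {
  "steps": [
    [[0,0,0,-0.12],[0,0,0,-0.12],[0,0,0,-0.12],[0,0,0,-0.12],[0,0,0,-0.12]]
  ]
}}

```text
time: 0.98
ee_pos: [0.6029, -0.1081, 0.2308]
tcp_rot: [-180.0, -0.0, 124.7]
wrist_force: [-0.4, -0.1, 0.6]
opening: 0.0854
grasp_force: 0.0
```

Request:
{"method": "play_rows", "body": {
  "steps": [
    [[0,0,0,-0.063],[0,0,0,0],[0,0,0,0],[0,0,0,0],[0,0,0,0]]
  ]
}}

```text
time: 1.4
ee_pos: [0.603, -0.108, 0.2312]
tcp_rot: [-180.0, -0.0, 127.9]
wrist_force: [0.4, 0.4, 0.6]
opening: 0.0854
grasp_force: 0.0
```

```bash
python3 - <<'E'
from h import *
from workcell import bot
w=snap('wrist','w1');o=bot.get_obs();print(o['q'],o['ee_pos'],o['tcp_rot'])
for p in ([.603,-.108,.19],[.5845,-.0844,.19],[.6215,-.1316,.19],[.548,-.0365,.144]): print(proj(w,p))
E
```

```text
[-1.01540384e+01  1.38971445e+01  2.01868326e+01  9.62937481e+01
 -3.26005156e-04  4.19366563e+01] [ 0.6029962  -0.10799849  0.23122308] [-1.79997044e+02 -2.80230542e-03  1.27909305e+02]
(np.float64(318.1287503350753), np.float64(273.9574666102776))
(np.float64(317.94261730978985), np.float64(213.70654228676437))
(np.float64(318.30038344200364), np.float64(329.51479353322))
(np.float64(319.33741979411644), np.float64(87.1756893243093))
```

View pics/w1.png

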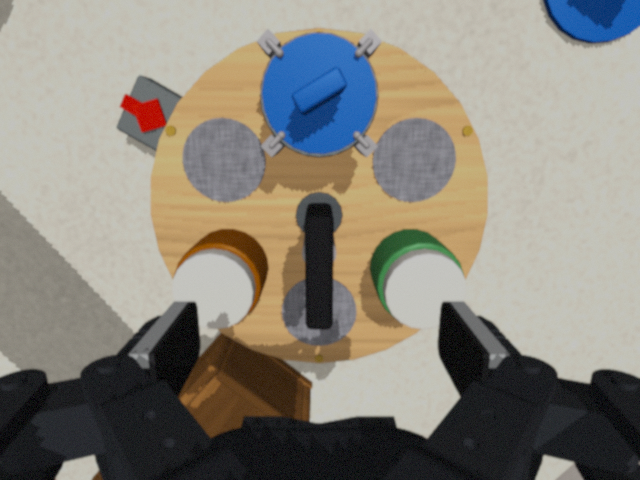

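The handle is centred and aligned at (319,205–328), matching my prediction. The fin runs from (297,105) to (343,75), so it is about 57° off the radial line; I'll grasp it by what I measured here. Descending on the handle next.

Request:
{"method": "play_rows", "body": {
  "steps": [
    [[0,0,0.015,0],[0,0,0.015,0],[0,0,0.015,0],[0,0,0.015,0],[0,0,0.015,0]]
  ]
}}

```text
time: 1.87
ee_pos: [0.6029, -0.108, 0.1556]
tcp_rot: [180.0, 0.0, 127.9]
wrist_force: [-0.9, -0.3, 0.2]
opening: 0.0854
grasp_force: 0.0
```

Request:
{"method": "play_rows", "body": {
  "steps": [
    [[0,0,0,0],[0,0,0,0],[0,0,0,0],[0,0,0,0],[0,0,0,0]]
  ],
  "gripper": 0.0,
  "squeeze": 50
}}

```text
time: 2.28
ee_pos: [0.6034, -0.1081, 0.1574]
tcp_rot: [179.9, 0.1, 128.0]
wrist_force: [-0.3, 0.4, -0.2]
opening: 0.0256
grasp_force: 0.0
```

Request:
{"method": "play_rows", "body": {
  "steps": [
    [[0,0,0,0],[0,0,0,0],[0,0,0,0],[0,0,0,0],[0,0,0,0]]
  ]
}}

```text
time: 2.7
ee_pos: [0.6032, -0.1082, 0.1573]
tcp_rot: [180.0, 0.1, 128.0]
wrist_force: [-0.5, -0.1, 5.3]
opening: 0.0134
grasp_force: 51.5
```

Request:
{"method": "play_rows", "body": {
  "steps": [
    [[0,0,0,-0.07],[0,0,0,-0.07],[0,0,0,-0.07],[0,0,0,-0.07],[0,0,0,-0.07]]
  ]
}}

```text
time: 3.12
ee_pos: [0.6029, -0.1085, 0.1572]
tcp_rot: [-180.0, 0.1, 148.2]
wrist_force: [-3.7, -2.3, 7.0]
opening: 0.0134
grasp_force: 51.6
```

Request:
{"method": "play_rows", "body": {
  "steps": [
    [[0,0,0,-0.07],[0,0,0,-0.07],[0,0,0,-0.07],[0,0,0,-0.07],[0,0,0,-0.07]]
  ]
}}

```text
time: 3.53
ee_pos: [0.6027, -0.109, 0.1572]
tcp_rot: [-179.9, 0.0, 168.2]
wrist_force: [-4.8, -6.3, 6.1]
opening: 0.0133
grasp_force: 51.6
```

Request:
{"method": "play_rows", "body": {
  "steps": [
    [[0,0,0,-0.07],[0,0,0,-0.07],[0,0,0,-0.07],[0,0,0,-0.07],[0,0,0,-0.07]]
  ]
}}

```text
time: 3.95
ee_pos: [0.6027, -0.1095, 0.1572]
tcp_rot: [-179.8, -0.0, -171.7]
wrist_force: [-4.9, -9.1, 6.1]
opening: 0.0135
grasp_force: 51.5
```

Request:
{"method": "play_rows", "body": {
  "steps": [
    [[0,0,0,0],[0,0,0,0],[0,0,0,0],[0,0,0,0],[0,0,0,0]]
  ]
}}

```text
time: 4.37
ee_pos: [0.6027, -0.1095, 0.1572]
tcp_rot: [-179.8, -0.0, -171.9]
wrist_force: [-4.1, -7.7, 6.5]
opening: 0.0133
grasp_force: 51.5
```

Request:
{"method": "play_rows", "body": {
  "steps": [
    [[0,0,0,0],[0,0,0,0],[0,0,0,0],[0,0,0,0],[0,0,0,0]]
  ],
  "gripper": 0.0854
}}

```text
time: 4.78
ee_pos: [0.603, -0.1078, 0.1561]
tcp_rot: [180.0, -0.0, -171.8]
wrist_force: [0.0, 0.1, 0.1]
opening: 0.0727
grasp_force: 0.0
```

Request:
{"method": "play_rows", "body": {
  "steps": [
    [[0,0,-0.015,0],[0,0,-0.015,0],[0,0,-0.015,0],[0,0,-0.015,0],[0,0,-0.015,0]]
  ]
}}

```text
time: 5.2
ee_pos: [0.603, -0.1078, 0.2319]
tcp_rot: [180.0, -0.0, -171.8]
wrist_force: [-0.3, -0.6, 0.4]
opening: 0.0853
grasp_force: 0.0
```

Request:
{"method": "play_rows", "body": {
  "steps": [
    [[0.006,0,0,0.12],[0,0,0,0.12],[0,0,0,0.12],[0,0,0,0.12],[0,0,0,0.12]]
  ]
}}

```text
time: 5.62
ee_pos: [0.5971, -0.1087, 0.2313]
tcp_rot: [180.0, 0.0, 153.4]
wrist_force: [1.0, -0.9, -0.3]
opening: 0.0855
grasp_force: 0.0
```

Request:
{"method": "play_rows", "body": {
  "steps": [
    [[0,0,0,0.12],[0,0,0,0.12],[0,0,0,0.12],[0,0,0,0],[0,0,0,0]]
  ]
}}

```text
time: 6.03
ee_pos: [0.5971, -0.1087, 0.2312]
tcp_rot: [180.0, -0.0, 133.4]
wrist_force: [0.2, 0.3, 0.5]
opening: 0.0858
grasp_force: 0.0
```

```bash
python3 - <<'E'
from h import *
from workcell import bot
w=snap('wrist','w2');s=snap('side','s2');snap('scene','c2');o=bot.get_obs();print(o['q'],o['ee_pos'],o['tcp_rot'])
B=s['img'][165:285,255:395]
cv2.imwrite('pics/v2.png',np.hstack([w['img'][:, :],np.vstack([cv2.resize(B,(160,137)),np.zeros((343,160,3),np.uint8)])]))
E
```

```text
[-1.03266320e+01  1.30613754e+01  1.91966300e+01  9.61366687e+01
  1.01263607e-03  3.63501530e+01] [ 0.59707028 -0.10878766  0.23127184] [-1.79999977e+02 -1.73919497e-03  1.33323215e+02]
```

View pics/w2.png

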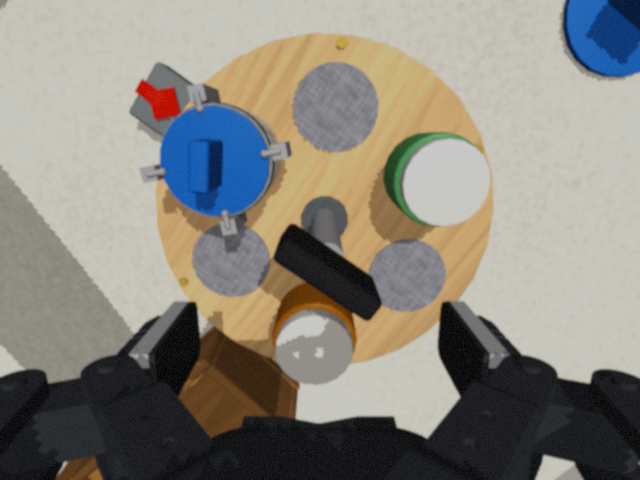

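The carousel has clicked round: the lid sits beside the pointer at (217,160), with its fin near (205,160). I'll move above it and look again to measure the fin accurately.

Request:
{"method": "play_rows", "body": {
  "steps": [
    [[0.0097,-0.0137,0,0],[0.0097,-0.0137,0,0],[0.0097,-0.0137,0,0],[0.0097,-0.0137,0,0],[0.0097,-0.0137,0,0]]
  ]
}}

```text
time: 6.6
ee_pos: [0.5131, -0.1203, 0.2313]
tcp_rot: [180.0, 0.0, 133.3]
wrist_force: [0.2, 0.3, 0.6]
opening: 0.0853
grasp_force: 0.0
```

```bash
python3 - <<'E'
from h import *
from workcell import bot
w=snap('wrist','w3');o=bot.get_obs();print(o['ee_pos'],o['tcp_rot'])
w2=load('w2')
A=cv2.resize(w2['img'][90:240,130:300],None,fx=2.35,fy=2.35,interpolation=cv2.INTER_CUBIC)
u,v=map(int,proj(w,[.514,-.1205,.14]));print(u,v,A.shape)
y0=max(0,v-75);x0=max(0,u-85)
B=cv2.resize(w['img'][y0:y0+150,x0:x0+170],None,fx=2.35,fy=2.35,interpolation=cv2.INTER_CUBIC);print(x0,y0)
cv2.imwrite('pics/v3.png',np.hstack([A,B]))
E
```

```text
[ 0.51095139 -0.12062833  0.23202348] [-1.79970123e+02 -9.19535405e-03  1.33253165e+02]
319 246 (352, 400, 3)
234 171
```

View pics/v3.png

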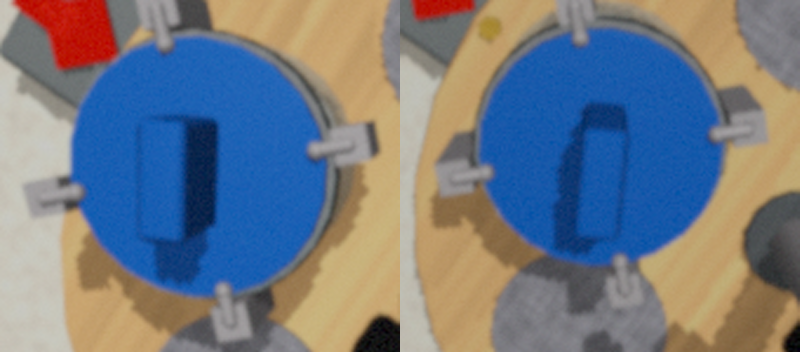

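The left crop shows the fin top at (140–185, 117–240). The right crop shows it at (579–628, 128–238). I triangulate its corners.

```bash
python3 - <<'E'
from h import *
w2=load('w2');w=load('w3');k=2.35
A=[(140,117),(185,119),(185,240),(140,236)];B=[(187,128),(228,130),(218,238),(179,235)]
P=[]
for a,b in zip(A,B):
    p,e=tri([(w2,130+a[0]/k,90+a[1]/k),(w,234+b[0]/k,171+b[1]/k)]);P.append(p);print(p.round(4),np.round(e,4))
P=np.array(P);c=P.mean(0);print('c',c)
for d in (P[0]-P[3],P[1]-P[2]): print('len',np.linalg.norm(d),'ang',np.degrees(np.arctan2(d[1],d[0])))
for d in (P[1]-P[0],P[2]-P[3]): print('wid',np.linalg.norm(d),'ang',np.degrees(np.arctan2(d[1],d[0])))
# each view alone at z=.144
for cc,Q,x0,y0 in((w2,A,130,90),(w,B,234,171)):
    q=np.array([plane(cc,x0+a/k,y0+b/k,.144) for a,b in Q]);print(q.mean(0),[np.degrees(np.arctan2(*(q[i]-q[j])[1::-1])) for i,j in((0,3),(1,2))])
# lid disc centre and catches in w3/w2 (disc z .108)
print('lid',plane(w,234+202/k,171+145/k,.108),plane(w2,130+202/k,90+165/k,.108))
for a,b in zip([(165,45),(318,150),(80,190),(222,290)],[(181,40),(315,135),(88,173),(220,262)]): print('catch tip',tri([(w2,130+a[0]/k,90+a[1]/k),(w,234+b[0]/k,171+b[1]/k)]))
E
```

```text
[ 0.5019 -0.1125  0.1441] [0.0001 0.0001]
[ 0.5099 -0.1058  0.1434] [0. 0.]
[ 0.5282 -0.1285  0.1426] [0.0001 0.0001]
[ 0.5198 -0.1345  0.1447] [0.0001 0.0001]
c [ 0.51494043 -0.12032481  0.14370157]
len 0.028344702949709207 ang 128.97525751851862
len 0.02923228488889675 ang 128.78164528026358
wid 0.010440278264520915 ang 40.232189797678714
wid 0.010560521883357274 ang 35.341517922646176
[ 0.51497592 -0.12029209  0.144     ] [np.float64(128.54952999803496), np.float64(129.26998281219)]
[ 0.51485853 -0.1202318   0.144     ] [np.float64(128.97899717332143), np.float64(128.64970598580308)]
lid [ 0.51404083 -0.11958197  0.108     ] [ 0.51489775 -0.11925011  0.108     ]
catch tip (array([ 0.48829639, -0.10090552,  0.11191099]), [np.float64(5.513599126448677e-06), np.float64(5.5135991263584496e-06)])
catch tip (array([ 0.53573461, -0.09433758,  0.10845314]), [np.float64(0.0004247194998847568), np.float64(0.0004247194998847107)])
catch tip (array([ 0.49508642, -0.14754667,  0.11093343]), [np.float64(0.00040243847172338857), np.float64(0.0004024384717233949)])
catch tip (array([ 0.54185188, -0.14126812,  0.11233159]), [np.float64(5.383498454239066e-05), np.float64(5.383498454244874e-05)])
```

Request:
{"method": "play_rows", "body": {
  "steps": [
    [[0,0,0.01,0.076],[0,0,0.01,0],[0,0,0.01,0],[0,0,0,0],[0,0,0,0]]
  ],
  "gripper": 0.036
}}

```text
time: 7.07
ee_pos: [0.5137, -0.1201, 0.2003]
tcp_rot: [-179.9, -0.1, 128.9]
wrist_force: [0.1, -0.6, 0.6]
opening: 0.0363
grasp_force: 0.0
```

Request:
{"method": "play_rows", "body": {
  "steps": [
    [[0,0,0,0],[0,0,0,0],[0,0,0,0],[0,0,0,0],[0,0,0,0]]
  ]
}}

```text
time: 7.48
ee_pos: [0.5141, -0.1203, 0.2015]
tcp_rot: [180.0, 0.0, 128.8]
wrist_force: [-0.1, -0.6, -0.0]
opening: 0.0361
grasp_force: 0.0
```

Request:
{"method": "play_rows", "body": {
  "steps": [
    [[-0.0005,0.0006,0.01,0],[0,0,0.01,0],[0,0,0.01,0],[0,0,0.01,0],[0,0,0.01,0]]
  ]
}}

```text
time: 7.9
ee_pos: [0.5143, -0.1203, 0.1497]
tcp_rot: [-180.0, -0.0, 128.8]
wrist_force: [0.7, -0.4, -0.9]
opening: 0.0358
grasp_force: 0.0
```

Request:
{"method": "play_rows", "body": {
  "steps": [
    [[0,0,0.008,0],[0,0,0.008,0],[0,0,0.007,0],[0,0,0.006,0],[0,0,0.004,0]]
  ]
}}

```text
time: 8.32
ee_pos: [0.5146, -0.1203, 0.1175]
tcp_rot: [-180.0, -0.0, 128.8]
wrist_force: [-0.6, -0.0, 0.2]
opening: 0.036
grasp_force: 0.0
```

Request:
{"method": "play_rows", "body": {
  "steps": [
    [[0,0,0,0],[0,0,0,0],[0,0,0,0],[0,0,0,0],[0,0,0,0]]
  ]
}}

```text
time: 8.73
ee_pos: [0.5149, -0.1204, 0.1187]
tcp_rot: [180.0, 0.0, 128.8]
wrist_force: [0.2, 0.2, -0.5]
opening: 0.0359
grasp_force: 0.0
```

Request:
{"method": "play_rows", "body": {
  "steps": [
    [[0,0,0,0],[0,0,0,0],[0,0,0,0],[0,0,0,0],[0,0,0,0]]
  ],
  "gripper": 0.0,
  "squeeze": 90
}}

```text
time: 9.15
ee_pos: [0.5147, -0.1205, 0.1187]
tcp_rot: [-180.0, 0.0, 128.8]
wrist_force: [-3.2, -1.9, 5.6]
opening: 0.0106
grasp_force: 89.3
```

Request:
{"method": "play_rows", "body": {
  "steps": [
    [[0,0,0,0],[0,0,0,0],[0,0,0,0],[0,0,0,0],[0,0,0,0]]
  ]
}}

```text
time: 9.57
ee_pos: [0.5146, -0.1205, 0.1187]
tcp_rot: [-180.0, 0.0, 128.8]
wrist_force: [-2.7, -1.5, 4.7]
opening: 0.0104
grasp_force: 89.3
```

Request:
{"method": "play_rows", "body": {
  "steps": [
    [[0,0,-0.001,0],[0,0,-0.001,0],[0,0,-0.001,0],[0,0,-0.001,0],[0,0,-0.001,0]]
  ]
}}

```text
time: 9.98
ee_pos: [0.5143, -0.12, 0.1222]
tcp_rot: [-179.9, -0.1, 128.8]
wrist_force: [1.4, -0.2, -13.7]
opening: 0.0104
grasp_force: 87.5
```

Request:
{"method": "play_rows", "body": {
  "steps": [
    [[0,0,-0.001,0],[0,0,-0.001,0],[0,0,-0.001,0],[0,0,-0.001,0],[0,0,-0.001,0]]
  ]
}}

```text
time: 10.4
ee_pos: [0.5138, -0.1201, 0.1275]
tcp_rot: [-179.9, -0.1, 128.8]
wrist_force: [-1.7, 0.8, -15.4]
opening: 0.0101
grasp_force: 88.5
```

Request:
{"method": "play_rows", "body": {
  "steps": [
    [[0,0,-0.001,0],[0,0,-0.001,0],[0,0,-0.001,0],[0,0,-0.001,0],[0,0,-0.001,0]]
  ]
}}

```text
time: 10.82
ee_pos: [0.5148, -0.1205, 0.1344]
tcp_rot: [180.0, 0.1, 128.8]
wrist_force: [-5.4, -0.9, -2.7]
opening: 0.0104
grasp_force: 90.0
```

Request:
{"method": "play_rows", "body": {
  "steps": [
    [[0,0,-0.002,0],[0,0,-0.002,0],[0,0,-0.002,0],[0,0,-0.001,0],[0,0,-0.001,0]]
  ]
}}

```text
time: 11.23
ee_pos: [0.515, -0.1204, 0.1419]
tcp_rot: [180.0, 0.0, 128.8]
wrist_force: [-0.1, 0.1, -2.0]
opening: 0.0103
grasp_force: 90.5
```

Request:
{"method": "play_rows", "body": {
  "steps": [
    [[0,0,-0.001,0],[0,0,-0.001,0],[0,0,0,0],[0,0,0,0],[0,0,0,0]]
  ]
}}

```text
time: 11.65
ee_pos: [0.5147, -0.1203, 0.1432]
tcp_rot: [-180.0, -0.0, 128.8]
wrist_force: [0.1, 0.3, -1.7]
opening: 0.0102
grasp_force: 90.5
```

```bash
python3 - <<'E'
from h import *
from workcell import bot
s=snap('side','s4');c=snap('scene','c4');w=snap('wrist','w4');o=bot.get_obs();print(o['ee_pos'],o['tcp_rot'],o['wrist_force'],o['opening'])
A=cv2.resize(s['img'][170:290,280:400],(480,480),interpolation=cv2.INTER_CUBIC)
cv2.imwrite('pics/v4.png',np.hstack([A,cv2.resize(w['img'],None,fx=.5,fy=.5)[:, :].copy() if 0 else cv2.copyMakeBorder(cv2.resize(w['img'],(320,240)),0,240,0,0,cv2.BORDER_CONSTANT)]))
E
```

```text
[ 0.51462929 -0.12030566  0.14317774] [-1.79993167e+02 -9.95688516e-03  1.28787675e+02] [-0.01104076  0.51555741 -1.52564595] 0.010262927745076597
```

View pics/v4.png

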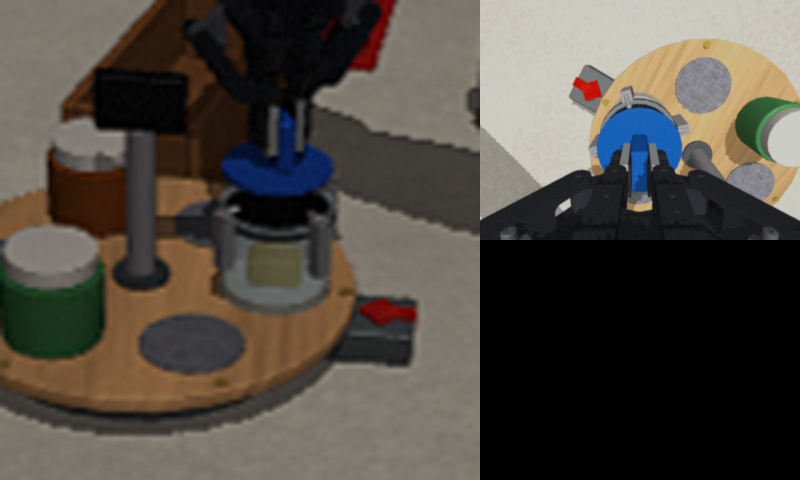

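The side view at (277,167) shows the lid free and level above the open jar. It has risen about 24.5 mm and the wrist carries only its weight. The jar is still at the pointer, so I'm handing in.

```bash
python3 -c "
from workcell import bot
print(bot.job_done())"
```

```text
the job is handed in; nothing more can be done
None
```

I handed the job in: the blue-lidded jar is at the red pointer, and the lid is off its catches, level in the gripper about 24.5 mm above the rim; the hand-in call gave no verdict.

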